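# Brush out the drip oiler's cup and set its needle valve

### The arm

A 6-joint arm with a two-finger parallel gripper is mounted at the origin on the work surface. World frame = base frame: x ahead of the robot, y to its left, z up, the work surface at z = 0. Lengths are in m, angles in rad, forces in N, time in s.
With the tool pointing down it reaches from about 0.2 to 0.875 m from the base axis. Payload 3.4 kg.
Tool frame: the origin (TCP) lies between the finger pads; the fingertips stand 25 mm ahead of it and the grasp point (between the pads) lies 6 mm ahead of it (r.nose_length is the z of the fingertips in the tool frame, in m); z points along the fingers, y is the line along which they close (so a half turn about z gives the same grasp; the last joint's range is limited). The gripper opens to 94 mm and grips with 3 to 60 N. Pads are 16 mm wide; open, the fingers measure 119 mm over their backs; the gripper's body (75 mm by 177 mm) begins 78 mm behind the grasp point.
Start: joints at [0.99, 0.276, 1.505, -0, 1.361, -0.121], TCP at [0.255, 0.515, 0.23] pointing down, gripper open.
Joint ranges: [-2.89, 2.89], [-0.75, 2.08], [0.22, 2.7], [-1.18, 4.32], [0.11, 2.71], [-2.7, 2.7]. Speed limits (rad/s): [2.57, 2.57, 3.14, 3.14, 3.14, 3.14].

### API

Orientations are given as a unit quaternion [w, x, y, z].
In Python, from plant import r, gripper_to, inverse_kinematics, vision, models, telemetry gives the robot as it stands. Calls block until the motion is done:
- r.move_to(position, orientation): joint-space move of the TCP to a pose.
- r.move_l(position, rot=None, vel=0.15, guard=None): straight line of the TCP; rot=None keeps the orientation; vel is the mean speed in m/s. With guard (N) it stops when the force on the tool has changed by that much, and returns True; else False.
- r.movej(angles): joint-space move.
- gripper_to(opening, f_grip=None): finger opening in m; f_grip is the grip in N (None keeps the last); returns when the fingers have stopped.
- r.hold(seconds).
- inverse_kinematics(position, orientation): joint angles nearest the present ones, or None.
- vision.snapshot(name): name is "side" or "top"; returns the picture (480x640x3 uint8, red, green, blue); there is no depth.
- vision.get_calibration(name): a dict with "fx", "fy", "cx", "cy" (pixels), "position" and "orientation" of the camera in the world. Camera axes: x right, y down, z forward; pixel columns grow to the right and rows downward; lengths in m; the calibration is good to about 2 mm. A picture is of the moment at which its call begins. get_calibration takes no time and is no camera call.
A pose or a line that the arm cannot do raises r.PlanningError and nothing moves.
- r.sign_off(): hands the job in; it is judged then, once.
Trained networks look in the newest picture that a camera, given by its name, has taken for a name from the list of things; names that differ only in an ending like _2 or _b are one class to them, and where a whole thing is asked for, a point or a joint stands for the part that bears it (a point fixed in the world has none). Each returns a list of dicts, best first, with "score" (0 to 1); they miss things now and then, are a little off and sometimes report something else, mostly with a low value. They report only what shows in the picture. A call takes as long as a camera call. They do not tell look-alikes from the thing itself.
- models.boxes_of(thing, camera): "at" ([x, y, z] in m, in world coordinates, good to about 4 mm: the middle of the surface that is visible of it).
- models.regions_of(thing, camera): "pixels" (480x640 bool, what is visible of it).
- models.mark_of(thing, camera): "at" ([x, y, z] in m, in world coordinates, good to about 4 mm: a listed point, or the origin of a listed thing).
Readings, each from a call of its own:
- telemetry.current_t(): time.
- telemetry.current_joints(): joint angles.
- telemetry.current_dq(): joint speeds.
- telemetry.current_joint_efforts(): joint torques, N m.
- telemetry.current_ee_pos(): TCP position.
- telemetry.current_tool_rot(): TCP orientation.
- telemetry.current_wrist_force(): force on the tool from outside, world axes, zero at the start.
- telemetry.current_torque(): the same for the moment, N m.
- telemetry.current_opening(): finger opening in m.
- telemetry.current_finger_force(): force on a finger pad.
Only numpy, scipy, OpenCV 4.12 (cv2) and the standard library are available. Lean on these libraries where they do the work, as an engineer would, in place of code of your own. Each camera call takes 0.05 s, during which the arm holds its last target. There are 200 camera calls.

### The job

Get the boring bar's drip oiler ready for filling: take the tube brush from its pipe stand, scrub the inside of the empty oil cup with two full up-and-down strokes right to the cup's floor, and put the brush back upright in its stand. Then screw the needle valve's winged thumbscrew down (clockwise) until it seats, back it off a quarter turn, and finish still gripping the thumbscrew in that position, so that a mate can nip up the packing nut. Leave the other things on the table where they lie.

Things in the scene. Friction and masses are not known exactly. Their poses are not given: they have to be found in the camera images.
- brush_grip (a point): Upright tube brush, 220 mm long, 130 g, standing in the pipe stand. Point: on its axis at the centre of the round wooden handle (21 mm across, 70 mm long, top 35 mm above this point), 185 mm above the brush's lower end; z up along the brush. Below the handle a 7 mm wire stem, then the bristle head.
- brush_tip (a point): Centre of the brush's flat lower end; z along the brush towards the handle. The bristle head is 75 mm high, 53 mm over its soft bristle tips (they give way without force), with a stiff core 40 mm across. The brush stands by itself on this end.
- stand_floor (a point): Brush stand: an upright rusty pipe offcut, outside 60 mm, inside 54 mm across, on a 90 x 90 x 8 mm foot plate fixed to the table. This point is the centre of the floor inside the pipe, 10 mm above the table; the pipe's rim is 98 mm above this point.
- cup_floor (a point): Drip oiler fixed to the table by a dark magnetic base: open aluminium oil cup, 64 mm outside, 56 mm inside. Point: centre of the cup's inner floor, 45 mm above the table, rim 90 mm above it. x points to the brass needle valve beside the cup, its axis 105 mm away; a copper spout reaches 37 mm farther.
- screw_grip (a point): Winged steel thumbscrew on the needle valve, axis vertical. Point: on its axis, half-way up the wing, 152 mm above the table (17 mm above the cup's rim). The wing is a flat upright plate 42 mm long, 9 mm thick, from 15 mm below to 12 mm above this point, on a hub 16 mm across. x along the wing, y across its thickness (grip across y); both turn with it; z up.
- thumbscrew (a joint): How far the thumbscrew is open, rad: 0 is seated (a hard stop, screwed fully down). It grows as the screw is opened, anticlockwise seen from above; closing is clockwise. A quarter turn back from the seat is 1.57. It can be opened to 9.42, turns stiffly (0.05 N m of friction) and stays where it is left.
- socket: Bystander: steel wrench socket standing, 26 mm across, 38 mm high. Origin under its centre.
- nut: Bystander: large dark hexagon nut lying flat, 46 mm over the flats, 24 mm high. Origin under its centre.
- bushing: Bystander: bright steel ring, 72 mm outside, 50 mm inside, 45 mm high. Origin under its centre.
- screwdriver: Bystander: screwdriver lying, 200 mm long, orange handle.
- wrench: Bystander: steel wrench lying, 200 mm long.
- handbrush: Bystander: wooden hand brush lying on its bristles, 270 mm long, 56 mm high.
Not all that is in view belongs to the job. What is shaped like the part that bears brush_grip but purple is not meant. What is shaped like the part that bears cup_floor but green is not meant.

How it is judged:
On the way, in this order (a step that is already met when the one before it is completed fails the run):
1. the brush is down on the cup's floor (first stroke) (z of brush_tip in the frame of cup_floor below 0.015 m and horizontal distance between brush_tip and cup_floor below 0.02 m and angle between brush_tip's own z axis and vertical below 0.25 rad), for 0.05 s.
2. the brush is drawn up half the cup's depth or more, still in the cup (z of brush_tip in the frame of cup_floor between 0.045 and 0.1 m and horizontal distance between brush_tip and cup_floor below 0.025 m and angle between brush_tip's own z axis and vertical below 0.25 rad), for 0.05 s.
3. the brush is down on the cup's floor again (second stroke) (all of step 1), for 0.05 s.
4. the brush is drawn up again (all of step 2), for 0.05 s.
5. the brush stands upright in its stand, let go (z of brush_tip in the frame of stand_floor below 0.012 m and horizontal distance between brush_tip and stand_floor below 0.015 m and angle between brush_tip's own z axis and vertical below 0.25 rad and contact force between the fingers and brush below 0.1 N), for 0.2 s.
6. the thumbscrew is seated, held by the fingers (value of joint thumbscrew below 0.06 rad and contact force between the fingers and thumbscrew above 1 N), for 0.2 s.
At the end, for the whole second after the job is handed in: The thumbscrew stands a quarter turn (within 15 degrees) open from its seat, still, and gripped by the fingers; the brush stands upright in its stand, its end within 12 mm of the stand's floor, not touched (all of step 5 and value of joint thumbscrew between 1.31 and 1.83 rad and velocity of joint thumbscrew between -0.1 and 0.1 rad/s and contact force between the fingers and thumbscrew above 2 N and distance between the grasp point and screw_grip below 0.03 m); the arm keeps its last pose, push and grip.
It fails at once if another thing on the table is shifted by more than 30 mm (distance of any of socket, nut, bushing, screwdriver, wrench, handbrush from where it was at the start of the episode above 0.03 m).
It fails at once if the brush is tipped over (angle between brush_tip's own z axis and vertical above 0.8 rad).
It also fails if it takes over 61 s, if anything falls off the work surface, if the arm or the gripper's body presses on something with over 40 N, if the wrist force passes 120 N, or if a joint passes its speed limit or range.

## Working session

There is one attempt and no reset: what is moved stays moved. The work goes in short steps, each a Python script; the robot and the scene stay as the last script left them, time stands still between calls to the robot, and variables do not carry over. Pictures are saved under pics/ and viewed, at most 10 in all, crops included, and the job is handed in when it is done.

```bash
mkdir -p pics; ls
python3 - <<'E'
from plant import r, vision, models, telemetry
import cv2
for c in ("side","top"):
    cv2.imwrite(f"pics/{c}0.png", vision.snapshot(c)[:,:,::-1])
    k=vision.get_calibration(c); print(c,k)
    for t in ("brush_grip","brush_tip","stand_floor","cup_floor","screw_grip"):
        print(c,t,[(d["at"],round(d["score"],2)) for d in models.mark_of(t,c)][:4])
print(telemetry.current_t())
E
```

```text
pics
side {'fx': 452.7030720696058, 'fy': 452.7030720696058, 'cx': 316.42445460442997, 'cy': 241.50402743757775, 'position': array([ 0.33080909, -0.83017447,  0.67253817]), 'orientation': array([-0.49261954,  0.8648586 , -0.08694614,  0.04226055])}
side brush_grip [([0.5068, -0.2374, 0.192], 0.75), ([0.3793, -0.3194, 0.1878], 0.64), ([0.7333, 0.0128, 0.0063], 0.4)]
side brush_tip [([0.3779, -0.316, 0.0001], 0.79)]
side stand_floor [([0.5057, -0.2354, 0.0063], 0.72), ([0.7076, -0.2551, 0.0003], 0.66)]
side cup_floor [([0.4999, 0.2343, 0.0454], 0.89), ([0.2431, 0.1732, 0.0439], 0.65)]
side screw_grip [([0.604, 0.2675, 0.1525], 0.68), ([0.5084, -0.2371, 0.1933], 0.64), ([0.3405, 0.2118, 0.152], 0.55)]
top {'fx': 482.7252813486418, 'fy': 482.7252813486418, 'cx': 325.1151735068159, 'cy': 248.82361698143643, 'position': array([0.37433215, 0.07271007, 1.38642984]), 'orientation': array([ 0.03698139, -0.70568994,  0.70680939, -0.03247427])}
top brush_grip [([0.3784, -0.322, 0.1845], 0.95), ([0.511, -0.2373, 0.1931], 0.58)]
top brush_tip [([0.382, -0.3168, -0.0001], 0.57)]
top stand_floor [([0.5092, -0.2378, 0.0118], 0.97)]
top cup_floor [([0.5082, 0.236, 0.0437], 0.82)]
top screw_grip [([0.3392, 0.2084, 0.1473], 0.62), ([0.6054, 0.2615, 0.1547], 0.56), ([0.7337, 0.0081, -0.002], 0.48)]
0.6
```

View pics/side0.png

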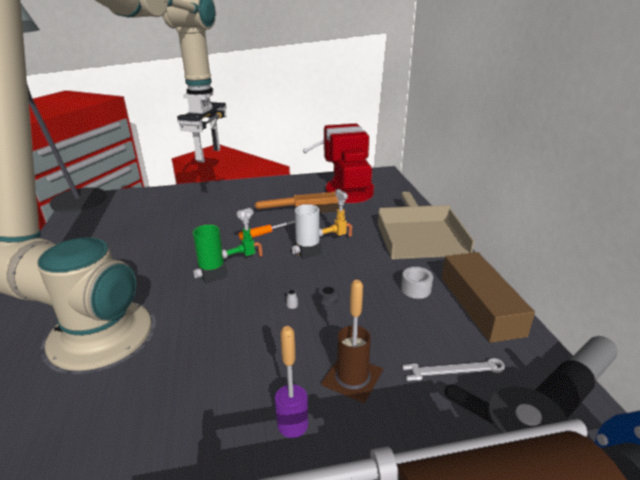

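View pics/top0.png

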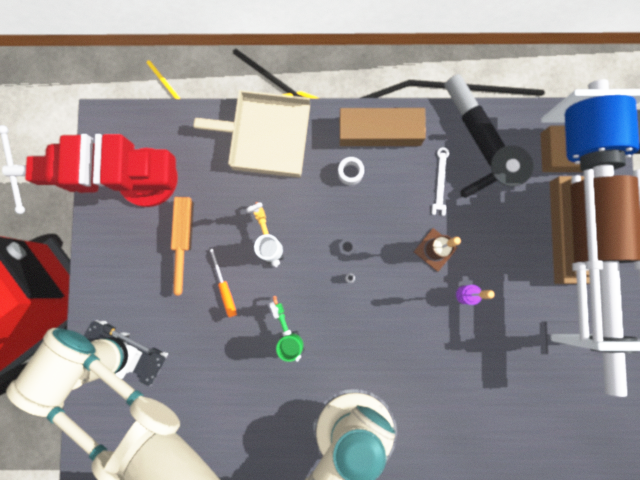

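The side view shows the wanted brush in its rusty stand (355,330), the decoy purple brush (290,380), the real grey cup with brass valve (307,225)/(340,215) and the green decoy (208,245). The top view agrees: stand (435,248), real cup (267,247), wing (255,208). Next I estimate the wing yaw and grasp the brush.

```bash
cat > h.py <<'E'
from plant import r, gripper_to, inverse_kinematics, vision, models, telemetry
import numpy as np, cv2
from scipy.spatial.transform import Rotation as R
def q(yaw): # tool down; tool y (closing line) at angle yaw-90deg
    x,y,z,w=(R.from_euler('z',yaw)*R.from_euler('x',np.pi)).as_quat(); return [w,x,y,z]
def tcp(g): return [g[0],g[1],g[2]+0.006]   # grasp point -> TCP, tool down
def ray_at(cam,uv,z):
    k=vision.get_calibration(cam); w,a,b,c=k["orientation"]
    d=R.from_quat([a,b,c,w]).apply([(uv[0]-k["cx"])/k["fx"],(uv[1]-k["cy"])/k["fy"],1])
    return k["position"]+d*(z-k["position"][2])/d[2]
BR=np.array([0.5085,-0.237,0.195]); CUP=np.array([0.504,0.235]); SC=np.array([0.6047,0.2645,0.152])
E
python3 - <<'E'
from h import *
im=vision.snapshot("top")
for d in models.regions_of("screw_grip","top")[:4]:
    m=d["pixels"]; v,u=np.nonzero(m)
    P=np.array([ray_at("top",p,0.155)[:2] for p in zip(u,v)])
    c=P.mean(0); w,V=np.linalg.eigh(np.cov((P-c).T)); 
    print(d["score"],m.sum(),c,np.degrees(np.arctan2(V[1,1],V[0,1])),np.sqrt(w))
cv2.imwrite("pics/wing.png",cv2.resize(im[185:275,215:305,::-1],None,fx=6,fy=6,interpolation=cv2.INTER_CUBIC))
for yaw in np.radians([-90,-60,-30,0,30,60,90]):
    print(np.degrees(yaw),[None if j is None else np.round(j,2) for j in (inverse_kinematics(tcp(BR),q(yaw)),inverse_kinematics([.504,.235,.24],q(yaw)))])
for yaw in np.radians(np.arange(-180,180,45)):
    j=inverse_kinematics(tcp(SC),q(yaw));print(np.degrees(yaw),j if j is None else np.round(j,2))
print(telemetry.current_t())
E
```

```text
0.49 110 [0.60368398 0.26363238] 106.4007921050121 [0.00594048 0.01033406]
0.46 63 [0.4229554  0.01722161] 141.65044539836657 [0.00557165 0.005915  ]
0.4 103 [0.34186138 0.20944603] -160.089724524376 [0.00493636 0.01079413]
-90.0 [array([-0.56,  0.27,  1.58, -0.  ,  1.28,  2.58]), None]
-59.99999999999999 [array([-0.56,  0.27,  1.58, -0.  ,  1.28,  2.06]), None]
-29.999999999999996 [array([-0.56,  0.27,  1.58, -0.  ,  1.28,  1.53]), array([ 0.31,  0.24,  1.53, -0.  ,  1.37,  2.41])]
0.0 [array([-0.56,  0.27,  1.58, -0.  ,  1.28,  1.01]), array([ 0.31,  0.24,  1.53, -0.  ,  1.37,  1.88])]
29.999999999999996 [array([-0.56,  0.27,  1.58, -0.  ,  1.28,  0.49]), array([ 0.31,  0.24,  1.53, -0.  ,  1.37,  1.36])]
59.99999999999999 [array([-0.56,  0.27,  1.58, -0.  ,  1.28, -0.04]), array([ 0.31,  0.24,  1.53, -0.  ,  1.37,  0.83])]
90.0 [array([-0.56,  0.27,  1.58,  0.  ,  1.28, -0.56]), array([ 0.31,  0.24,  1.53, -0.  ,  1.37,  0.31])]
-180.0 [ 0.31  0.45  1.42  0.    1.27 -1.26]
-135.0 [ 0.31  0.45  1.42  0.    1.27 -2.05]
-90.0 None
-45.0 [ 0.31  0.45  1.42 -0.    1.27  2.66]
0.0 [ 0.31  0.45  1.42 -0.    1.27  1.88]
45.0 [ 0.31  0.45  1.42 -0.    1.27  1.09]
90.0 [ 0.31  0.45  1.42 -0.    1.27  0.31]
135.0 [ 0.31  0.45  1.42  0.    1.27 -0.48]
0.7
```

View pics/wing.png

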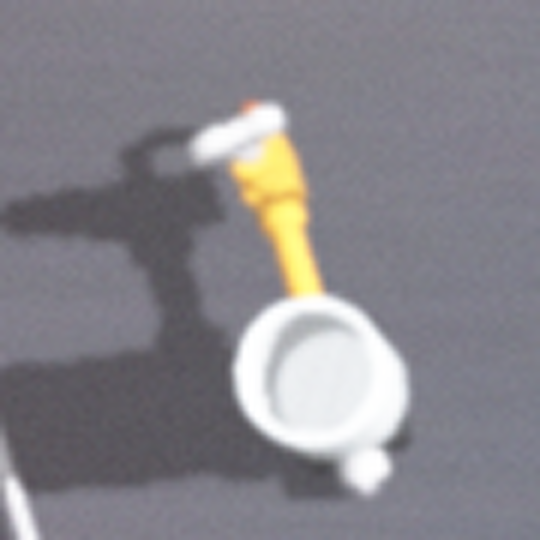

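The crop shows the wing from (200,150) to (275,115), about 110° in world yaw, with the cup empty and open at (320,370). Now the brush grasp.

Run:
```python
from h import *
Q=q(np.pi/2)
print([ray_at("top",(215+u/6,185+v/6),0.16)[:2] for u,v in ((200,150),(278,113))])
r.move_to(tcp(BR+[0,0,.075]),Q); print(telemetry.current_t())
r.move_l(tcp(BR),vel=.12)
gripper_to(0.012,25)
print(telemetry.current_opening(),telemetry.current_finger_force(),telemetry.current_t(),telemetry.current_wrist_force())
r.move_l(tcp(BR+[0,0,.17]),vel=.2)
print(telemetry.current_opening(),telemetry.current_finger_force(),telemetry.current_t(),telemetry.current_wrist_force())
cv2.imwrite("pics/lift.png",vision.snapshot("side")[:,:,::-1])
print([(d["at"],d["score"]) for d in models.mark_of("brush_tip","side")],[(d["at"],d["score"]) for d in models.mark_of("brush_grip","side")])
```

```text
[array([0.59611834, 0.27813275]), array([0.61214539, 0.24480271])]
3.5
0.019975507353422413 24.999969745986164 5.4 [ 0.93244973  0.07271467 -0.37994399]
0.020260723075519602 24.99971056357026 6.4 [ 0.27668106  0.69111434 -1.50341775]
[([0.5091, -0.2298, 0.1756], 0.72), ([0.4183, 0.3745, -0.0017], 0.58)] [([0.3815, -0.3203, 0.1879], 0.78), ([0.5054, -0.237, 0.3588], 0.63)]
```

View pics/lift.png

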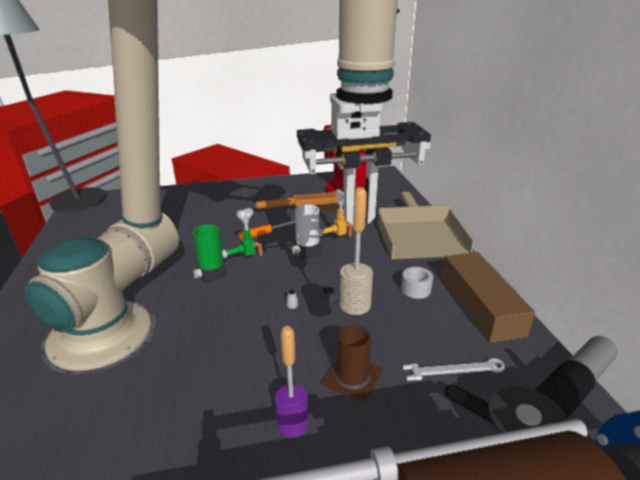

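The brush is held upright clear of the stand (head at 355,290; stand rim at 352,333). Next the strokes.

Run:
```python
from h import *
rim=ray_at("top",(215+310/6,185+372/6),0.135); print("rim",rim)
def at(xy,tip,v,g=None): # tip height -> move
    return r.move_l(tcp([xy[0],xy[1],tip+.185]),vel=v,guard=g)
c=(CUP*2+rim[:2])/3; print(c)
at(c,.18,.28)
r.hold(.3)
f0=telemetry.current_wrist_force()
for k in range(2):
    hit=at(c,.049,.13,12); r.hold(.15)
    print("down",hit,np.round(telemetry.current_ee_pos(),4),np.round(telemetry.current_wrist_force()-f0,2),telemetry.current_t())
    if k==0: cv2.imwrite("pics/cup.png",vision.snapshot("side")[120:320,180:440,::-1].repeat(2,0).repeat(2,1))
    if hit and telemetry.current_ee_pos()[2]-.191>.058: break
    at(c,.12,.13); r.hold(.15)
print(telemetry.current_t(),telemetry.current_opening())
```

```text
rim [0.50277835 0.23305228 0.135     ]
[0.50359278 0.23435076]
down False [0.5041 0.2345 0.2409] [-0.45  1.94  0.59] 9.9917
down False [0.5043 0.2346 0.2411] [-0.47  1.81 -0.58] 11.7417
12.5917 0.01989413730589935
```

View pics/cup.png

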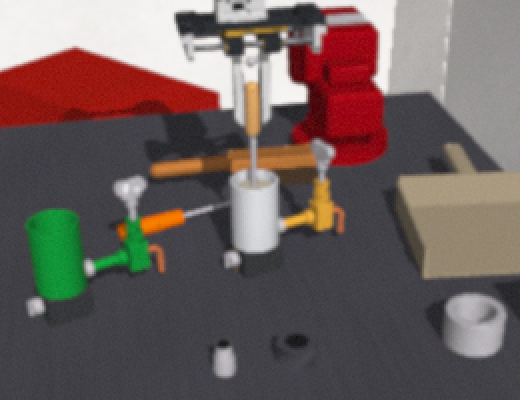

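The brush stands in the grey cup to the floor (cup at (255,210) in the crop), and both strokes are done. Back to the stand.

Run:
```python
from h import *
def at(xy,tip,v,g=None): return r.move_l(tcp([xy[0],xy[1],tip+.185]),vel=v,guard=g)
p=telemetry.current_ee_pos()
at(p[:2],.18,.2)
at(BR[:2],.18,.28); r.hold(.3)
print(at(BR[:2],.0105,.12,12),telemetry.current_ee_pos(),telemetry.current_wrist_force())
r.hold(.2); gripper_to(.06); r.hold(.3)
r.move_l(tcp(BR+[0,0,.08]),vel=.2)
r.hold(.1)
cv2.imwrite("pics/back.png",vision.snapshot("side")[200:440,240:500,::-1].repeat(2,0).repeat(2,1))
print([(d["at"],d["score"]) for d in models.mark_of("brush_grip","side")],telemetry.current_t())
```

```text
False [ 0.50891471 -0.23728481  0.20218987] [-0.28992686 -0.20609138 -0.59633125]
[([0.5079, -0.24, 0.1953], 0.62), ([0.3816, -0.3209, 0.1885], 0.59), ([0.5022, 0.2329, 0.0457], 0.54)] 18.7583
```

View pics/back.png

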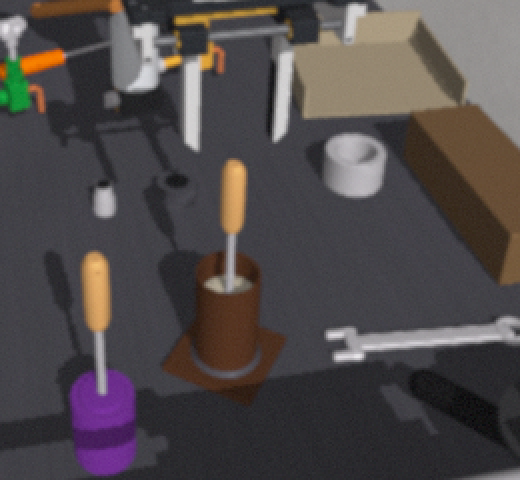

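The brush is back upright in its stand (crop: handle at (233,195), pipe at (228,310)) and released. Now the thumbscrew.

```bash
cat >> h.py <<'E'
def turn(limit,step=.15,thr=.15):
    """clockwise (j6 up) until moment about z jumps or j6 reaches limit; True if stopped by the seat"""
    j=np.array(telemetry.current_joints(),float); log=[]
    while j[5]+step<=limit:
        j[5]+=step; r.movej(j)
        m=telemetry.current_torque()[2]; log.append(round(float(m),3))
        if abs(m)>thr: break
    print(log,"j6",j[5],telemetry.current_joints()[5],"F",np.round(telemetry.current_wrist_force(),1),"open",telemetry.current_opening(),"t",telemetry.current_t())
    return abs(m)>thr
E
python3 - <<'E'
from h import *
S=np.array([.6043,.2635,.156]); Q=q(np.radians(112))
gripper_to(.05,40)
r.move_to(tcp(S+[0,0,.06]),Q)
print(np.round(telemetry.current_joints(),3),telemetry.current_t())
print(r.move_l(tcp(S),vel=.1,guard=10))
gripper_to(.004,40)
print(telemetry.current_opening(),telemetry.current_finger_force(),telemetry.current_wrist_force(),telemetry.current_torque(),telemetry.current_t())
j=np.array(telemetry.current_joints()); print(j)
t0=telemetry.current_t(); j[5]+=.15; r.movej(j)
print(telemetry.current_t()-t0,telemetry.current_torque(),telemetry.current_wrist_force(),telemetry.current_opening(),telemetry.current_joints()[5])
E
```

```text
[ 3.040e-01  4.070e-01  1.325e+00 -1.000e-03  1.409e+00 -7.800e-02] 21.0167
False
0.012586886258234958 40.000404082238674 [0.87044376 1.64110102 0.0156211 ] [ 0.10127471 -0.16995649  0.00136572] 22.4833
[ 3.05788642e-01  4.42175042e-01  1.41881327e+00  1.34902605e-04
  1.27934237e+00 -7.82326034e-02]
0.26670000000000016 [-0.0111097  -0.08298541  0.00141114] [ 0.22139233  0.34023181 -0.04010148] 0.0122267836764097 0.06867918169673064
```

Run:
```python
from h import *
a=vision.snapshot("side")[140:260,260:400]; 
print(telemetry.current_opening(),telemetry.current_torque(),telemetry.current_finger_force())
cv2.imwrite("pics/grip.png",cv2.resize(a[:,:,::-1],None,fx=4.5,fy=4.5,interpolation=cv2.INTER_CUBIC))
```

```text
0.012516993257379726 [ 0.02164881 -0.02136144 -0.03374473] 40.00028595328331
```

View pics/grip.png

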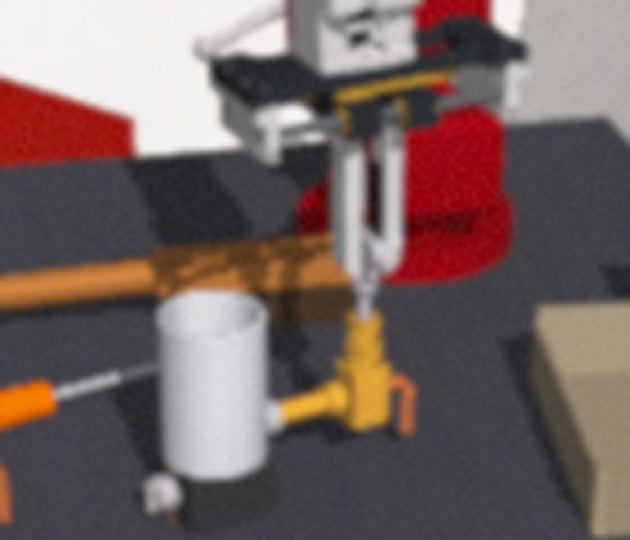

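The fingers hold the wing (365,270) with 12.5 mm opening; I carry on turning and watch torque and opening.

Run:
```python
from h import *
j=np.array(telemetry.current_joints())
for i in range(4):
    j[5]+=.15; r.movej(j); r.hold(.05)
    print(np.round(telemetry.current_torque(),3),np.round(telemetry.current_wrist_force(),1),telemetry.current_opening(),telemetry.current_joints()[5],telemetry.current_t())
```

```text
[-0.022  0.053  0.066] [-0.1 -0.4  0.7] 0.012489111384659834 0.21467883080789008 23.1167
[-0.049  0.161  0.085] [-0.6  0.   1.3] 0.012517869642399721 0.364284656201218 23.4333
[-0.052  0.358  0.029] [-1.7  0.3  1.1] 0.01232602958538007 0.5140782066498768 23.75
[-0.035  0.479 -0.004] [-2.6  0.5  2.2] 0.012506245516277183 0.6640504770314396 24.0667
```

Run:
```python
from h import *
print(turn(2.6,.2,.16))
```

```text
[-0.042, -0.033, 0.014, 0.033, 0.093, 0.344] j6 1.8640504770314394 1.8561327158708414 F [-3.3  3.9  1.1] open 0.01292207233551612 t 25.9167
True
```

Run:
```python
from h import *
j=np.array(telemetry.current_joints())
j[5]=1.864
for d in (.05,.05,0,-.05,-.05,-.05,-.05,-.05):
    j[5]+=d; r.movej(j); r.hold(.1)
    print(round(j[5],3),telemetry.current_joints()[5].round(3),np.round(telemetry.current_torque()[2],3),telemetry.current_opening(),telemetry.current_t())
```

```text
1.914 1.911 0.525 0.01357080525728115 26.2667
1.964 1.961 0.815 0.013854994201593286 26.6167
1.964 1.961 0.789 0.013428662457827634 26.9667
1.914 1.912 0.46 0.01393077993769204 27.3167
1.864 1.863 0.145 0.012822561666761427 27.6667
1.814 1.813 -0.004 0.012741608691334519 28.0167
1.764 1.763 0.025 0.012800347561549462 28.3667
1.714 1.713 0.013 0.012899917285755782 28.7167
```

The seat is a hard stop: torque rises linearly from j6 ≈ 1.83 and returns without slip. Now I back off a quarter turn.

Run:
```python
from h import *
j=np.array(telemetry.current_joints()); 
for a in (1.2,.7,.26): 
    j[5]=a; r.movej(j); print(np.round(telemetry.current_torque()[2],3),telemetry.current_opening(),telemetry.current_joints()[5])
r.hold(.5)
print(telemetry.current_finger_force(),telemetry.current_ee_pos(),np.round(telemetry.current_wrist_force(),1),telemetry.current_t())
a=vision.snapshot("top")
b=vision.snapshot("side")[160:420,200:440]
for t in ("brush_tip","brush_grip"): print(t,[(d["at"],d["score"]) for d in models.mark_of(t,"side")][:3])
cv2.imwrite("pics/end.png",np.hstack([cv2.resize(a[170:270,210:310],(400,400)),cv2.resize(b,(370,400))])[:,:,::-1])
```

```text
0.037 0.01283150611179807 1.2016129246497465
-0.003 0.01272989957474214 0.702655354216707
-0.058 0.013204811820905946 0.2632047229210992
40.27361160930013 [0.60453518 0.26427218 0.16223439] [-0.5  1.9  2. ] 30.825
brush_tip [([0.3765, -0.317, -0.0004], 0.78), ([0.5045, -0.234, 0.007], 0.18)]
brush_grip [([0.3812, -0.3205, 0.1875], 0.72), ([0.5079, -0.2396, 0.1938], 0.66), ([0.7098, -0.2581, 0.0012], 0.21)]
```

View pics/end.png

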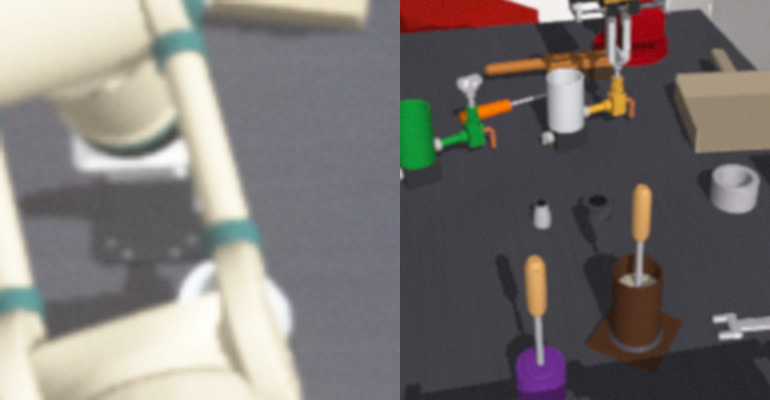

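The picture shows the fingers on the thumbscrew (right half, (618,60)), the brush upright in the stand (640,250), and the bystanders in view unmoved. Handing in.

```bash
python3 -c "
from plant import r
print(r.sign_off())"
```

```text
the job is handed in; nothing more can be done
None
```

I handed the job in at about 31 s of the 61 s allowed (verdict not shown to me): two strokes to the cup's floor, brush back upright in its stand, thumbscrew seated, backed off a quarter turn by wrist angle and still gripped.

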